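# Dry-stack a guitar heel and hold it up level

### The arm

A 6-joint arm with a two-finger parallel gripper is mounted at the origin on the work surface. World frame = base frame: x ahead of the robot, y to its left, z up, the work surface at z = 0. Lengths are in m, angles in rad, forces in N, time in s.
With the tool pointing down it reaches from about 0.35 to 0.775 m from the base axis. Payload 5.5 kg.
Tool frame: the origin (TCP) lies at the very end of the fingers, on their centre line; the grasp point (between the pads) lies 19 mm behind it; z points along the fingers, y is the line along which they close (so a half turn about z gives the same grasp; the last joint's range is limited). The gripper opens to 85 mm and grips with 20 to 120 N. Pads are 22 mm wide; open, the fingers measure 114 mm over their backs; the gripper's body (76 mm by 85 mm) begins 54 mm behind the grasp point. The pads swing forward as they close: fully open they stand 13 mm farther back than shut.
Start: joints at [-1.305, 0.313, 0.046, 1.304, 0, 1.431], TCP at [0.227, -0.528, 0.231] pointing down, gripper open.
Joint ranges: [-2.76, 2.76], [-0.86, 1.69], [-1.03, 1.26], [-2.2, 2.34], [-1.47, 1.5], [-3.14, 3.14]. Speed limits (rad/s): [2.57, 2.57, 3.14, 3.14, 3.14, 3.14].

### API

Orientations are given as a unit quaternion [w, x, y, z].
In Python, from workcell import env, imaging, ticket gives the robot as it stands. The module is installed in compiled form; this text tells all that it offers.
- The arm moves only by the tool apply_moves, never from a script. Its argument "rows" is a list of rows, each an object with "xyz": the shift along the tool's x, y, z in mm, a list of three; "turn": the turn, a rotation vector about the tool's x, y, z in rad, a list of three; "grip": the opening, from 0 (shut) to 1 (fully open). A call has 1 to 12 rows; each row is the pose to reach, as a shift and turn from the pose commanded when the call began, along the tool's axes at that moment; what a row does not reach only later rows make up. A row lasts 1/12 s, in which the tool goes at most 41.7 mm and 7.16 degrees, less where a joint would pass 70% of its speed; a pose out of reach is approached as far as the arm can. A call with a gripper value outside its range is refused whole. The fingers move at their own pace and stop on an object; "force" is the grip in N (left out, the last holds). Time passes only in rows, so rows that repeat a pose let the fingers close. It gives the time, the measured TCP pose, the force, the opening and the grip force at its end, in the units of the state.
- env.get_state(): the state, without advancing time (a new reading comes with each control period).
- imaging.read_camera(name): name is "scene" or "top" or "wrist"; returns a dict with "color" (420x560x3 uint8, blue, green, red), "z_map" (420x560 float32, m along the optical axis (not along the pixel's ray), 0 where there is no reading), "camera_matrix" (3x3 intrinsics, pixels), "view" (4x4, takes a point from world to camera coordinates). Camera axes: x right, y down, z forward; pixel columns grow to the right and rows downward; lengths in m; the calibration is good to about 2 mm. A picture is of the moment at which its call begins.
- ticket.hand_in(): hands the job in; it is judged then, once.
The state is a dict: "clock": time; "joint_pos": joint angles; "qvel": joint speeds; "tau": joint torques, N m; "tcp_pos": TCP position; "orientation": TCP orientation; "wrist_force": force on the tool from outside, world axes, zero at the start; "ft_torque": the same for the moment, N m; "finger_gap": finger opening in m; "grip_force": force on a finger pad.
Only numpy, scipy, OpenCV 4.12 (cv2) and the standard library are available. Lean on these libraries where they do the work, as an engineer would, in place of code of your own. Each camera call takes 0.05 s, during which the arm holds its last target. There are 200 camera calls.

### The job

Dry-stack the guitar heel: on the red-brown block that lies on the white glue-up stand, stack the dark walnut block, and on that the pale maple block, letting go of each when it lies centred on the one below, with their ends flush and their sides parallel. Then take the pile from above by its long sides, low enough to hold the bottom block, lift all three together straight up, always level, and finish while still holding them motionless and level about 10 cm above the stand, so that the stand can be changed underneath. Do not disturb the drill, glue bottle, screwdriver or bit rack.

Things in the scene. Friction and masses are not known exactly. Their poses are not given: they have to be found in the camera images.
- mahogany: red-brown mahogany heel block, a flat plain hardwood slab 100 x 56 x 10 mm (its x, y, z), about 40 g (28 to 56 g); origin at the centre of its underside, z up. Starts loose on the stand, lengthwise, roughly centred, overhanging its long sides by about 10 mm; the bottom of the pile; 6 mm wider than the others, so fingers closing on the pile grip this block and the others ride on it.
- walnut: dark brown, nearly black walnut heel block, a flat plain hardwood slab 100 x 50 x 10 mm (its x, y, z), about 40 g (28 to 56 g); origin at the centre of its underside, z up. It starts flat on the bench, left or right of the stand; the middle of the pile.
- maple: pale cream maple heel block, a flat plain hardwood slab 100 x 50 x 10 mm (its x, y, z), about 40 g (28 to 56 g); origin at the centre of its underside, z up. It starts flat on the bench on the other side; the top of the pile (pile of three: 30 mm high).
- stand: white plastic glue-up stand fixed to the bench, a bar 120 x 36 x 30 mm (its x, y, z); origin at the centre of its underside on the bench, so its top is 30 mm above the bench; fingers closing on a block lying on it may reach down past the block's underside beside the stand. Its position and yaw vary.
- glue: bystander: yellow glue bottle standing on the bench, 52 mm across, 130 mm high; origin at the centre of its foot
- driver: bystander: screwdriver with an orange handle lying on the bench, 190 mm long along its x; origin underneath, near mid-length
- bits: bystander: yellow rack of screwdriver bits on the bench, 45 x 120 x 40 mm (x, y, z with the bits); origin at the centre of its underside
- drill: bystander: grey and black cordless drill standing on its battery, 125 x 78 mm at the foot, 225 mm high, its chuck pointing along its -x to 130 mm from the origin; origin at the centre of its underside

How it is judged:
On the way, in this order (a step that is already met when the one before it is completed fails the run):
1. the walnut block lies squarely on the mahogany block on the stand, let go (z of mahogany in the frame of stand between 0.026 and 0.034 m and horizontal distance between mahogany and stand below 0.03 m and x of walnut in the frame of mahogany between -0.007 and 0.007 m and y of walnut in the frame of mahogany between -0.007 and 0.007 m and z of walnut in the frame of mahogany between 0.007 and 0.013 m and angle between the x axis of walnut and the x axis of mahogany, either way round below 0.12 rad and contact force between the fingers and walnut below 0.3 N), for 0.2 s.
2. the maple block lies squarely on the walnut block, the pile still on the stand, let go (z of mahogany in the frame of stand between 0.026 and 0.034 m and horizontal distance between mahogany and stand below 0.03 m and x of walnut in the frame of mahogany between -0.007 and 0.007 m and y of walnut in the frame of mahogany between -0.007 and 0.007 m and z of walnut in the frame of mahogany between 0.007 and 0.013 m and angle between the x axis of walnut and the x axis of mahogany, either way round below 0.12 rad and x of maple in the frame of walnut between -0.007 and 0.007 m and y of maple in the frame of walnut between -0.007 and 0.007 m and z of maple in the frame of walnut between 0.007 and 0.013 m and angle between the x axis of maple and the x axis of walnut, either way round below 0.12 rad and contact force between the fingers and maple below 0.3 N), for 0.2 s.
At the end, for the whole second after the job is handed in: Fingers hold the mahogany block (over 1 N), underside 65 to 150 mm above the stand top, within 50 mm of over its centre; each block within 7 mm along and across and 0.12 rad of the one below; all level within 0.1 rad and still (0.03 m/s, 0.2 rad/s) (z of mahogany in the frame of stand between 0.095 and 0.18 m and horizontal distance between mahogany and stand below 0.05 m and contact force between the fingers and mahogany above 1 N and x of walnut in the frame of mahogany between -0.007 and 0.007 m and y of walnut in the frame of mahogany between -0.007 and 0.007 m and z of walnut in the frame of mahogany between 0.007 and 0.013 m and angle between the x axis of walnut and the x axis of mahogany, either way round below 0.12 rad and x of maple in the frame of walnut between -0.007 and 0.007 m and y of maple in the frame of walnut between -0.007 and 0.007 m and z of maple in the frame of walnut between 0.007 and 0.013 m and angle between the x axis of maple and the x axis of walnut, either way round below 0.12 rad and angle between each of mahogany, walnut, maple's own z axis and vertical below 0.1 rad and linear speed of each of mahogany, walnut, maple below 0.03 m/s and angular speed of each of mahogany, walnut, maple below 0.2 rad/s); the arm keeps its last pose, push and grip.
It fails at once if the yellow glue bottle is moved by more than 30 mm or knocked over (distance of glue from where it was at the start of the episode above 0.03 m or angle between glue's own z axis and vertical above 0.5 rad).
It fails at once if the orange screwdriver is moved by more than 30 mm (distance of driver from where it was at the start of the episode above 0.03 m).
It fails at once if the yellow bit rack is moved by more than 30 mm or knocked over (distance of bits from where it was at the start of the episode above 0.03 m or angle between bits's own z axis and vertical above 0.5 rad).
It fails at once if the cordless drill is moved by more than 30 mm or knocked over (distance of drill from where it was at the start of the episode above 0.03 m or angle between drill's own z axis and vertical above 0.5 rad).
It fails at once if the mahogany block tips by more than 0.3 rad (angle between mahogany's own z axis and vertical above 0.3 rad).
It also fails if it takes over 72 s, if anything falls off the work surface, if the arm or the gripper's body presses on something with over 40 N, if the wrist force passes 120 N, or if a joint passes its speed limit or range.

## Working session

There is one attempt and no reset: what is moved stays moved. The work goes in short steps, Python scripts to look and compute and a tool call to move; the robot and the scene stay as the last step left them, time stands still between calls to the robot, and variables do not carry over. Pictures are saved under pics/ and viewed, at most 10 in all, crops included, and the job is handed in when it is done.

Besides the shell and the picture viewer there is one more tool, called after "Request:" as name(argument=value, ...), one argument or row to a line, values as JSON. apply_moves: Moves the arm, as the interface text tells. Its arguments: {"type":"object","properties":{"rows":{"type":"array"},"force":{"type":"number"}},"required":["rows"]}

```bash
mkdir -p pics; python3 - <<'E'
from workcell import env, imaging
import cv2,numpy as np
s=env.get_state(); print({k:np.round(v,3).tolist() for k,v in s.items()})
for n in("top","scene"):
    c=imaging.read_camera(n); cv2.imwrite(f"pics/{n}0.png",c["color"]); np.savez(f"{n}0.npz",**c); print(n,c["camera_matrix"].round(1).tolist(),c["view"].round(3).tolist())
E
```

```text
{'clock': 0.0, 'joint_pos': [-1.305, 0.314, 0.045, 1.304, 0.0, 1.431], 'qvel': [-0.0, -0.002, -0.001, -0.001, 0.001, -0.001], 'tau': [0.001, -48.063, 29.853, 0.019, -0.0, 0.0], 'tcp_pos': [0.227, -0.528, 0.23], 'orientation': [-0.001, 0.979, 0.201, -0.0], 'wrist_force': [0.331, -0.624, -0.584], 'ft_torque': [-0.01, 0.034, -0.061], 'grip_force': 0.0, 'finger_gap': 0.085}
top [[401.9, 0.0, 285.5], [0.0, 401.9, 202.9], [0.0, 0.0, 1.0]] [[-0.005, -1.0, -0.019, 0.018], [-0.999, 0.006, -0.051, 0.611], [0.051, 0.019, -0.999, 1.239], [0.0, 0.0, 0.0, 1.0]]
scene [[521.8, 0.0, 281.9], [0.0, 521.8, 215.2], [0.0, 0.0, 1.0]] [[-0.794, 0.608, 0.017, 0.497], [0.312, 0.432, -0.846, -0.158], [-0.522, -0.667, -0.532, 1.86], [0.0, 0.0, 0.0, 1.0]]
```

View pics/top0.png

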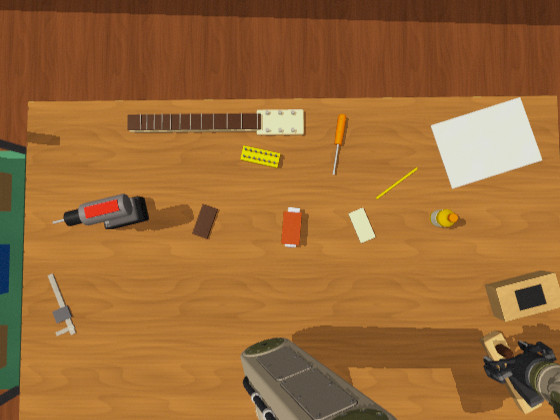

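View pics/scene0.png

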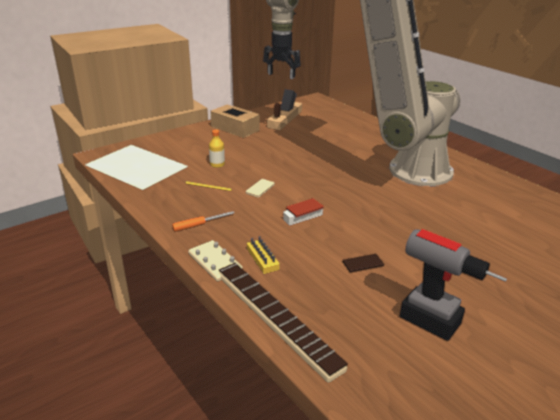

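The top view shows the walnut at (205,221), the mahogany on the white stand at (291,228), the maple at (362,225), the glue at (445,218), the drill at (110,212), the bits at (261,156) and the driver at (340,145). The scene view agrees: walnut (363,263), mahogany (303,211), maple (260,187).

```bash
cat > h.py <<'E'
import cv2,numpy as np
from scipy.spatial.transform import Rotation as R
def cloud(c):
    z=c["z_map"].astype(float); K=c["camera_matrix"]; v,u=np.indices(z.shape)
    p=np.stack([(u-K[0,2])/K[0,0]*z,(v-K[1,2])/K[1,1]*z,z],-1)
    T=np.linalg.inv(c["view"]); P=p@T[:3,:3].T+T[:3,3]; P[z<=0]=np.nan
    return P
def mask(c,name):
    b,g,r=[c["color"][...,i].astype(int) for i in range(3)]
    if name=="mahogany": return (r>110)&(g<0.5*r)&(b<0.35*r)
    if name=="walnut": return (r<100)&(r>b)&(r+g+b<190)
    if name=="maple": return (b>130)&(r>180)&(g>180)&(b<0.93*r)
    if name=="white": return (b>170)&(abs(r-b)<20)
def blk(c,name,xy,rad=.08,zlo=None,zhi=None):
    P=cloud(c); m=mask(c,name)&(np.hypot(P[...,0]-xy[0],P[...,1]-xy[1])<rad)
    if zlo is not None: m&=(P[...,2]>zlo)
    if zhi is not None: m&=(P[...,2]<zhi)
    n,l,st,_=cv2.connectedComponentsWithStats(m.astype(np.uint8))
    if n<2: return None
    m=l==1+np.argmax(st[1:,4]); q=P[m]; z=np.median(q[:,2])
    (cx,cy),(w,h),a=cv2.minAreaRect((q[:,:2]*1000).astype(np.float32))
    if w<h: w,h,a=h,w,a+90
    a=(a+90)%180-90
    return dict(c=np.round([cx,cy],1),z=round(z*1000,1),wh=np.round([w,h],1),yaw=round(np.radians(a),3),n=int(m.sum()))
def tool(s):
    q=s["orientation"]; return R.from_quat([q[1],q[2],q[3],q[0]])
E
python3 - <<'E'
from h import *
for n in("top","scene"):
    c=dict(np.load(n+"0.npz")); P=cloud(c)
    pts={"top":dict(walnut=(205,221),mahogany=(291,228),maple=(362,225),stand=(289,244),bits=(261,156),glue=(445,218),drill=(140,212)),"scene":dict(walnut=(363,263),mahogany=(303,211),maple=(260,187),stand=(300,219))}[n]
    for k,(u,v) in pts.items():
        print(n,k,P[v,u].round(3),c["color"][v,u],end=' ')
        if k in("walnut","mahogany","maple"): print(blk(c,k,P[v,u][:2]))
        else: print()
E
```

```text
top walnut [0.556 0.268 0.009] [41 62 94] {'c': array([548.5, 246.5]), 'z': np.float64(6.0), 'wh': array([96.7,  3. ]), 'yaw': np.float64(-0.339), 'n': 38}
top mahogany [ 0.533 -0.003  0.039] [ 21  83 198] {'c': array([534.1,  -2.8]), 'z': np.float64(39.7), 'wh': array([100.6,  55.5]), 'yaw': np.float64(-0.081), 'n': 575}
top maple [ 0.541 -0.223  0.012] [182 225 224] {'c': array([ 541.4, -222.8]), 'z': np.float64(9.5), 'wh': array([101.5,  49.3]), 'yaw': np.float64(0.387), 'n': 509}
top stand [0.485 0.004 0.032] [191 194 214] 
top bits [0.759 0.09  0.02 ] [  0 218 223] 
top glue [ 0.561 -0.447  0.099] [  0 180 218] 
top drill [0.585 0.457 0.052] [28 25 28] 
scene walnut [0.565 0.272 0.011] [33 43 64] {'c': array([560.4, 267.4]), 'z': np.float64(10.5), 'wh': array([102.4,  54.7]), 'yaw': np.float64(-0.355), 'n': 470}
scene mahogany [0.558 0.013 0.04 ] [ 46  68 166] {'c': array([538. ,  -4.3]), 'z': np.float64(40.9), 'wh': array([100.8,  60. ]), 'yaw': np.float64(-0.084), 'n': 330}
scene maple [ 0.543 -0.228  0.007] [177 224 230] {'c': array([ 535.9, -229.4]), 'z': np.float64(10.3), 'wh': array([122.5,  53.7]), 'yaw': np.float64(0.392), 'n': 229}
scene stand [0.566 0.01  0.013] [148 158 164]
```

```bash
cat >> h.py <<'E'
def go(s,xyz,yaw):
    """tool-axes shift (mm) and turn to bring the TCP to xyz, pointing down, tool x at yaw"""
    T=tool(s); d=T.inv().apply(np.array(xyz)-s["tcp_pos"])*1000
    W=R.from_euler("z",yaw)*R.from_euler("x",np.pi)
    return d.round(1).tolist(),(T.inv()*W).as_rotvec().round(3).tolist(),"yawnow",round(float(np.arctan2(*T.as_matrix()[[1,0],0])),3)
E
sed -i 's/(r<100)&(r>b)&(r+g+b<190)/(r<115)\&(r>b+10)\&(r+g+b<230)/' h.py
python3 - <<'E'
from h import *
from workcell import env
c=dict(np.load("top0.npz")); print(blk(c,"walnut",(.556,.268)))
print(go(env.get_state(),[.556,.268,.2],-.345+np.pi))
E
```

```text
{'c': array([556.6, 268.4]), 'z': np.float64(10.2), 'wh': array([97.6, 50.4]), 'yaw': np.float64(-0.336), 'n': 494}
([616.6, -601.3, 31.6], [-0.0, -0.002, -2.391], 'yawnow', 0.406)
```

Request:
apply_moves(
  rows=[
    {"xyz": [308, -300, 15], "turn": [0, 0, -1.2], "grip": 1},
    {"xyz": [308, -300, 15], "turn": [0, 0, -1.2], "grip": 1},
    {"xyz": [308, -300, 15], "turn": [0, 0, -1.2], "grip": 1},
    {"xyz": [308, -300, 15], "turn": [0, 0, -1.2], "grip": 1},
    {"xyz": [308, -300, 15], "turn": [0, 0, -1.2], "grip": 1},
    {"xyz": [308, -300, 15], "turn": [0, 0, -1.2], "grip": 1},
    {"xyz": [308, -300, 15], "turn": [0, 0, -1.2], "grip": 1},
    {"xyz": [308, -300, 15], "turn": [0, 0, -1.2], "grip": 1},
    {"xyz": [308, -300, 15], "turn": [0, 0, -1.2], "grip": 1},
    {"xyz": [308, -300, 15], "turn": [0, 0, -1.2], "grip": 1},
    {"xyz": [308, -300, 15], "turn": [0, 0, -1.2], "grip": 1},
    {"xyz": [308, -300, 15], "turn": [0, 0, -1.2], "grip": 1},
  ],
  force=20,
)

```text
clock: 1.1
tcp_pos: [0.3918, -0.1279, 0.216]
orientation: [-0.001, 0.693, 0.721, 0.0]
wrist_force: [-0.2, -0.3, 0.8]
finger_gap: 0.0855
grip_force: 0.0
```

```bash
python3 - <<'E'
from h import *
from workcell import env
s=env.get_state(); print(s["joint_pos"],s["tcp_pos"],s["clock"]); print(go(s,[.556,.268,.2],-.34+np.pi))
E
```

```text
[-5.11386391e-01  4.86647345e-03 -3.62063713e-01  1.20477093e+00
  6.45906391e-04  1.01872427e+00] [ 0.39183295 -0.1279305   0.21598418] 1.1
([388.9, 180.1, 16.3], [0.0, -0.001, -1.19], 'yawnow', 1.611)
```

Request:
apply_moves(
  rows=[
    {"xyz": [389, 180, 16], "turn": [0, 0, -1.19], "grip": 1},
    {"xyz": [389, 180, 16], "turn": [0, 0, -1.19], "grip": 1},
    {"xyz": [389, 180, 16], "turn": [0, 0, -1.19], "grip": 1},
    {"xyz": [389, 180, 16], "turn": [0, 0, -1.19], "grip": 1},
    {"xyz": [389, 180, 16], "turn": [0, 0, -1.19], "grip": 1},
    {"xyz": [389, 180, 16], "turn": [0, 0, -1.19], "grip": 1},
    {"xyz": [389, 180, 16], "turn": [0, 0, -1.19], "grip": 1},
    {"xyz": [389, 180, 16], "turn": [0, 0, -1.19], "grip": 1},
    {"xyz": [389, 180, 16], "turn": [0, 0, -1.19], "grip": 1},
    {"xyz": [389, 180, 16], "turn": [0, 0, -1.19], "grip": 1},
    {"xyz": [389, 180, 16], "turn": [0, 0, -1.19], "grip": 1},
    {"xyz": [389, 180, 16], "turn": [0, 0, -1.19], "grip": 1},
  ],
)

```text
clock: 2.1
tcp_pos: [0.5591, 0.2659, 0.1986]
orientation: [-0.0, 0.171, 0.985, -0.0]
wrist_force: [0.4, -0.2, -1.0]
finger_gap: 0.0857
grip_force: 0.0
```

```bash
python3 - <<'E'
from h import *
from workcell import env,imaging
s=env.get_state(); print(s["joint_pos"].round(3),s["tcp_pos"],s["clock"])
c=imaging.read_camera("wrist"); cv2.imwrite("pics/w1.png",c["color"]); np.savez("w1.npz",**c)
print(np.linalg.inv(c["view"])[:3,3],blk(c,"walnut",(.556,.268)))
c=imaging.read_camera("top");print(blk(c,"mahogany",(.534,-.003)))
E
```

```text
[0.314 0.41  0.107 1.268 0.    0.658] [0.5590599  0.26585879 0.19859814] 2.1
[0.48746975 0.29302505 0.34081119] {'c': array([556.3, 266.9]), 'z': np.float64(9.5), 'wh': array([102.3,  55.8]), 'yaw': np.float64(-0.326), 'n': 5783}
{'c': array([534. ,  -2.8]), 'z': np.float64(39.8), 'wh': array([100.4,  55.7]), 'yaw': np.float64(-0.082), 'n': 576}
```

View pics/w1.png

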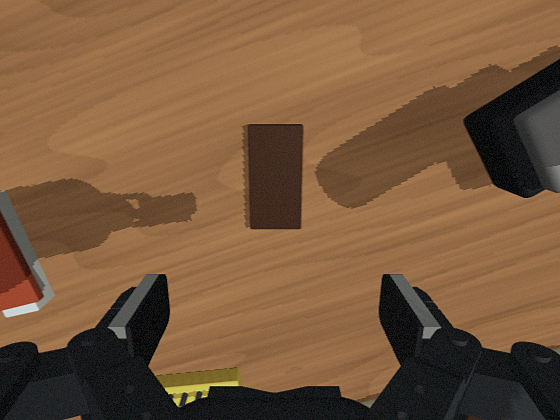

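The wrist view shows the walnut at columns 248–302, rows 124–229, square to the fingers. A thin shadow runs along its left edge, and the open fingertips are at about (150,276) and (393,276).

```bash
python3 - <<'E'
from h import *
from workcell import env
c=dict(np.load("w1.npz")); P=cloud(c)
for z in(.005,.007): print(blk(c,"walnut",(.556,.268),zlo=z))
s=env.get_state();T=tool(s)
for u,v in((150,276),(160,276),(165,277),(393,276),(385,277),(400,276)): print(u,v,(T.inv().apply(P[v,u]-s["tcp_pos"])*1000).round(1))
print(go(s,[.5563,.2685,.03],-.33+np.pi))
E
```

```text
{'c': array([556. , 269.9]), 'z': np.float64(9.5), 'wh': array([99.3, 49.5]), 'yaw': np.float64(-0.342), 'n': 5489}
{'c': array([556.3, 269.9]), 'z': np.float64(9.5), 'wh': array([98.7, 49.5]), 'yaw': np.float64(-0.339), 'n': 5465}
150 276 [ 11.8 -42.2 -18.4]
160 276 [ 11.2 -38.9 -17.1]
165 277 [  8.8 -38.2 -13.4]
393 276 [ 12.3  49.5 -18.8]
385 277 [ 10.6  47.4 -16.4]
400 276 [ 11.6  52.7 -17.3]
([3.1, 4.9, 169.3], [-0.002, -0.001, -0.016], 'yawnow', 2.795)
```

Request:
apply_moves(
  rows=[
    {"xyz": [3, 4, 40], "turn": [0, 0, -0.006], "grip": 1},
    {"xyz": [3, 4, 80], "turn": [0, 0, -0.006], "grip": 1},
    {"xyz": [3, 4, 120], "turn": [0, 0, -0.006], "grip": 1},
    {"xyz": [3, 4, 150], "turn": [0, 0, -0.006], "grip": 1},
    {"xyz": [3, 4, 175], "turn": [0, 0, -0.006], "grip": 1},
    {"xyz": [3, 4, 187], "turn": [0, 0, -0.006], "grip": 1},
    {"xyz": [3, 4, 194], "turn": [0, 0, -0.006], "grip": 1},
    {"xyz": [3, 4, 199], "turn": [0, 0, -0.006], "grip": 1},
    {"xyz": [3, 4, 199], "turn": [0, 0, -0.006], "grip": 1},
    {"xyz": [3, 4, 199], "turn": [0, 0, -0.006], "grip": 1},
  ],
)

```text
clock: 3.03
tcp_pos: [0.5572, 0.2682, 0.0024]
orientation: [0.001, 0.17, 0.986, 0.0]
wrist_force: [0.5, -0.6, 0.2]
finger_gap: 0.0852
grip_force: 0.0
```

Request:
apply_moves(
  rows=[
    {"xyz": [0, 0, 0], "turn": [0, 0, 0], "grip": 0.7},
    {"xyz": [0, 0, 0], "turn": [0, 0, 0], "grip": 0.6},
    {"xyz": [0, 0, 0], "turn": [0, 0, 0], "grip": 0.45},
    {"xyz": [0, 0, 0], "turn": [0, 0, 0], "grip": 0.45},
    {"xyz": [0, 0, 0], "turn": [0, 0, 0], "grip": 0.45},
    {"xyz": [0, 0, 0], "turn": [0, 0, 0], "grip": 0.45},
  ],
  force=20,
)

```text
clock: 3.53
tcp_pos: [0.557, 0.269, 0.0024]
orientation: [0.001, 0.169, 0.986, 0.0]
wrist_force: [-0.8, -0.2, 5.5]
finger_gap: 0.0493
grip_force: 20.7
```

Request:
apply_moves(
  rows=[
    {"xyz": [0, 0, 0], "turn": [0, 0, 0], "grip": 0.75},
    {"xyz": [0, 0, 0], "turn": [0, 0, 0], "grip": 0.75},
    {"xyz": [0, 0, -3], "turn": [0, 0, 0], "grip": 0.75},
    {"xyz": [0, 0, -3], "turn": [0, 0, 0], "grip": 0.75},
    {"xyz": [0, 0, -3], "turn": [0, 0, 0], "grip": 0.5},
    {"xyz": [0, 0, -3], "turn": [0, 0, 0], "grip": 0.45},
    {"xyz": [0, 0, -3], "turn": [0, 0, 0], "grip": 0.45},
    {"xyz": [0, 0, -3], "turn": [0, 0, 0], "grip": 0.45},
    {"xyz": [0, 0, -3], "turn": [0, 0, 0], "grip": 0.45},
  ],
)

```text
clock: 4.28
tcp_pos: [0.5564, 0.2687, 0.0045]
orientation: [0.0, 0.169, 0.986, 0.0]
wrist_force: [-0.3, -0.8, 3.4]
finger_gap: 0.0488
grip_force: 20.7
```

Request:
apply_moves(
  rows=[
    {"xyz": [0, 0, -10], "turn": [0, 0, 0], "grip": 0.45},
    {"xyz": [0, 0, -30], "turn": [0, 0, 0], "grip": 0.45},
    {"xyz": [0, 0, -60], "turn": [0, 0, 0], "grip": 0.45},
    {"xyz": [0, 0, -85], "turn": [0, 0, 0], "grip": 0.45},
    {"xyz": [0, 0, -100], "turn": [0, 0, 0], "grip": 0.45},
    {"xyz": [0, 0, -100], "turn": [0, 0, 0], "grip": 0.45},
  ],
)

```text
clock: 4.78
tcp_pos: [0.5589, 0.2696, 0.1089]
orientation: [0.003, 0.169, 0.986, 0.002]
wrist_force: [-0.3, 1.2, -0.4]
finger_gap: 0.0492
grip_force: 20.9
```

```bash
python3 - <<'E'
from h import *
from workcell import env,imaging
s=env.get_state(); T=tool(s)
c=imaging.read_camera("wrist"); cv2.imwrite("pics/w2.png",c["color"]); np.savez("w2.npz",**c)
print(s["tcp_pos"],s["finger_gap"],blk(c,"walnut",s["tcp_pos"][:2],zlo=.08,zhi=.15))
P=cloud(c); m=mask(c,"walnut")&(P[...,2]>.09)&(P[...,2]<.14); print(m.sum())
c=imaging.read_camera("top");print(blk(c,"walnut",s["tcp_pos"][:2],zlo=.08,zhi=.15))
print(go(s,[.534,-.003,.12],-.082+np.pi))
E
```

```text
[0.55891807 0.26958494 0.10889121] 0.049198042185478415 {'c': array([559.3, 270.8]), 'z': np.float64(113.8), 'wh': array([100.9,  51.9]), 'yaw': np.float64(-0.337), 'n': 25001}
25057
{'c': array([586.1, 259.9]), 'z': np.float64(112.1), 'wh': array([49. , 38.2]), 'yaw': np.float64(1.233), 'n': 180}
([-67.4, -265.3, -11.9], [0.004, 0.006, -0.258], 'yawnow', 2.802)
```

View pics/w2.png

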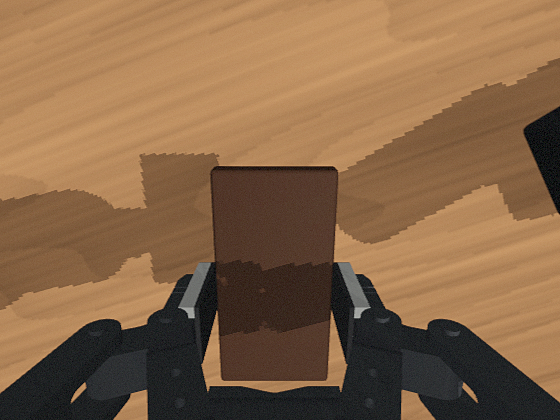

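The walnut is held level and squarely, centred lengthwise between the fingers (columns 212–337, rows 167–380). Next I move aside and above to measure the mahogany with the wrist camera.

Request:
apply_moves(
  rows=[
    {"xyz": [2, -20, -30], "turn": [0, 0, -0.05], "grip": 0.45},
    {"xyz": [2, -50, -60], "turn": [0, 0, -0.1], "grip": 0.45},
    {"xyz": [2, -85, -91], "turn": [0, 0, -0.15], "grip": 0.45},
    {"xyz": [2, -120, -91], "turn": [0, 0, -0.2], "grip": 0.45},
    {"xyz": [2, -145, -91], "turn": [0, 0, -0.24], "grip": 0.45},
    {"xyz": [2, -160, -91], "turn": [0, 0, -0.258], "grip": 0.45},
    {"xyz": [2, -170, -91], "turn": [0, 0, -0.258], "grip": 0.45},
    {"xyz": [2, -170, -91], "turn": [0, 0, -0.258], "grip": 0.45},
    {"xyz": [2, -170, -91], "turn": [0, 0, -0.258], "grip": 0.45},
  ],
)

```text
clock: 5.63
tcp_pos: [0.4975, 0.1091, 0.1943]
orientation: [-0.001, 0.042, 0.999, 0.0]
wrist_force: [0.3, -0.1, -0.6]
finger_gap: 0.0491
grip_force: 21.3
```

```bash
python3 - <<'E'
from h import *
from workcell import env,imaging
s=env.get_state()
c=imaging.read_camera("wrist"); cv2.imwrite("pics/w3.png",c["color"]); np.savez("w3.npz",**c)
print(s["tcp_pos"],s["finger_gap"],blk(c,"mahogany",(.534,-.003),zlo=.03),blk(c,"mahogany",(.534,-.003),zlo=.037),blk(c,"white",(.534,-.003),zlo=.022,zhi=.034))
print("held",blk(c,"walnut",s["tcp_pos"][:2],zlo=.15))
for n in ("top",):
    c=imaging.read_camera(n);print(blk(c,"mahogany",(.534,-.003),zlo=.037),"held",blk(c,"walnut",s["tcp_pos"][:2],zlo=.15))
E
```

```text
[0.49749541 0.10909083 0.19430464] 0.04907868868874412 {'c': array([534.3,  -1.9]), 'z': np.float64(39.4), 'wh': array([98.8, 56. ]), 'yaw': np.float64(-0.078), 'n': 5799} {'c': array([534.3,  -2. ]), 'z': np.float64(39.4), 'wh': array([98.8, 55.9]), 'yaw': np.float64(-0.081), 'n': 5767} {'c': array([481.5,   1.5]), 'z': np.float64(29.3), 'wh': array([33.4,  6.3]), 'yaw': np.float64(1.463), 'n': 270}
held {'c': array([497.9, 110.6]), 'z': np.float64(199.3), 'wh': array([100.6,  51.5]), 'yaw': np.float64(-0.084), 'n': 24937}
{'c': array([535.2,  -2.8]), 'z': np.float64(40.2), 'wh': array([98.3, 55.8]), 'yaw': np.float64(-0.084), 'n': 506} held {'c': array([499. ,  64.9]), 'z': np.float64(649.3), 'wh': array([73.5, 13.3]), 'yaw': np.float64(0.107), 'n': 223}
```

View pics/w3.png

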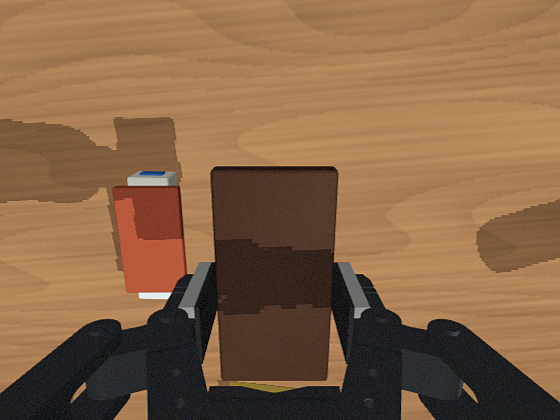

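The mahogany is at columns 113–185, rows 186–293, with white stand ends showing at both of its ends. The held walnut is at columns 212–337.

```bash
python3 - <<'E'
from h import *
from workcell import env
s=env.get_state();print(s["tcp_pos"],s["clock"])
print(go(s,[.5345,-.003,.075],-.082+np.pi))
E
```

```text
[0.49796122 0.10983521 0.19457813] 5.7333
([-45.7, -109.5, 119.5], [0.0, -0.001, 0.001], 'yawnow', 3.06)
```

Request:
apply_moves(
  rows=[
    {"xyz": [-15, -35, 15], "turn": [0, 0, 0], "grip": 0.45},
    {"xyz": [-30, -70, 35], "turn": [0, 0, 0], "grip": 0.45},
    {"xyz": [-40, -95, 60], "turn": [0, 0, 0], "grip": 0.45},
    {"xyz": [-46, -109, 85], "turn": [0, 0, 0], "grip": 0.45},
    {"xyz": [-46, -109, 105], "turn": [0, 0, 0], "grip": 0.45},
    {"xyz": [-46, -109, 117], "turn": [0, 0, 0], "grip": 0.45},
    {"xyz": [-46, -109, 120], "turn": [0, 0, 0], "grip": 0.45},
    {"xyz": [-46, -109, 120], "turn": [0, 0, 0], "grip": 0.45},
    {"xyz": [-46, -109, 120], "turn": [0, 0, 0], "grip": 0.45},
  ],
)

```text
clock: 6.48
tcp_pos: [0.5354, -0.0026, 0.0756]
orientation: [0.0, 0.04, 0.999, -0.0]
wrist_force: [0.1, 0.7, -0.2]
finger_gap: 0.0491
grip_force: 21.3
```

```bash
python3 - <<'E'
from h import *
from workcell import env,imaging
c=imaging.read_camera("wrist");s=env.get_state();print(s["tcp_pos"],s["clock"])
print("held",blk(c,"walnut",s["tcp_pos"][:2],zlo=.06)); print("mah",blk(c,"mahogany",(.534,-.003),zlo=.037))
print(go(s,[.5345,-.003,.048],-.082+np.pi))
E
```

```text
[ 0.53572504 -0.00272342  0.07615871] 6.5333
held {'c': array([536.,  -1.]), 'z': np.float64(80.6), 'wh': array([101.1,  51.3]), 'yaw': np.float64(-0.079), 'n': 24993}
mah {'c': array([488.2,   1.4]), 'z': np.float64(39.5), 'wh': array([54.7,  6.8]), 'yaw': np.float64(1.493), 'n': 1014}
([1.2, -0.4, 28.2], [-0.0, 0.002, 0.001], 'yawnow', 3.061)
```

Request:
apply_moves(
  rows=[
    {"xyz": [1.5, -0.5, 12], "turn": [0, 0, 0], "grip": 0.45},
    {"xyz": [1.5, -0.5, 22], "turn": [0, 0, 0], "grip": 0.45},
    {"xyz": [1.5, -0.5, 27], "turn": [0, 0, 0], "grip": 0.45},
    {"xyz": [1.5, -0.5, 29], "turn": [0, 0, 0], "grip": 0.45},
    {"xyz": [1.5, -0.5, 30], "turn": [0, 0, 0], "grip": 0.45},
    {"xyz": [1.5, -0.5, 30], "turn": [0, 0, 0], "grip": 0.45},
  ],
)

```text
clock: 7.03
tcp_pos: [0.5333, -0.0036, 0.0454]
orientation: [0.0, 0.041, 0.999, -0.0]
wrist_force: [-0.6, -0.1, -1.0]
finger_gap: 0.0487
grip_force: 21.3
```

Request:
apply_moves(
  rows=[
    {"xyz": [0, 0, 0.7], "turn": [0, 0, 0], "grip": 0.45},
    {"xyz": [0, 0, 0.7], "turn": [0, 0, 0], "grip": 0.45},
    {"xyz": [0, 0, 0.7], "turn": [0, 0, 0], "grip": 0.45},
  ],
)

```text
clock: 7.28
tcp_pos: [0.5335, -0.0038, 0.0449]
orientation: [0.0, 0.041, 0.999, -0.0]
wrist_force: [0.3, 0.1, -0.5]
finger_gap: 0.0493
grip_force: 21.3
```

Request:
apply_moves(
  rows=[
    {"xyz": [0, 0, 0.5], "turn": [0, 0, 0], "grip": 0.45},
    {"xyz": [0, 0, 1], "turn": [0, 0, 0], "grip": 0.45},
    {"xyz": [0, 0, 1], "turn": [0, 0, 0], "grip": 0.45},
    {"xyz": [0, 0, 1], "turn": [0, 0, 0], "grip": 0.45},
  ],
)

```text
clock: 7.62
tcp_pos: [0.5335, -0.0038, 0.0444]
orientation: [0.0, 0.041, 0.999, -0.0]
wrist_force: [-2.1, -0.1, 5.8]
finger_gap: 0.0486
grip_force: 21.9
```

Contact, so I release, rise and check.

Request:
apply_moves(
  rows=[
    {"xyz": [0, 0, -0.5], "turn": [0, 0, 0], "grip": 0.6},
    {"xyz": [0, 0, -0.5], "turn": [0, 0, 0], "grip": 0.65},
    {"xyz": [0, 0, -0.5], "turn": [0, 0, 0], "grip": 0.7},
    {"xyz": [0, 0, -0.5], "turn": [0, 0, 0], "grip": 0.8},
    {"xyz": [0, 0, -0.5], "turn": [0, 0, 0], "grip": 0.9},
    {"xyz": [0, 0, -20], "turn": [0, 0, 0], "grip": 1},
    {"xyz": [0, 0, -50], "turn": [0, 0, 0], "grip": 1},
    {"xyz": [0, 0, -80], "turn": [0, 0, 0], "grip": 1},
    {"xyz": [0, 0, -115], "turn": [0, 0, 0], "grip": 1},
    {"xyz": [0, 0, -140], "turn": [0, 0, 0], "grip": 1},
    {"xyz": [0, 0, -150], "turn": [0, 0, 0], "grip": 1},
    {"xyz": [0, 0, -150], "turn": [0, 0, 0], "grip": 1},
  ],
)

```text
clock: 8.62
tcp_pos: [0.535, -0.004, 0.1963]
orientation: [0.003, 0.041, 0.999, -0.0]
wrist_force: [-0.1, -0.5, -0.5]
finger_gap: 0.0855
grip_force: 0.0
```

```bash
python3 - <<'E'
from h import *
from workcell import env,imaging
c=imaging.read_camera("wrist");s=env.get_state();print(s["tcp_pos"],s["clock"])
cv2.imwrite("pics/w4.png",c["color"])
print("wal",blk(c,"walnut",(.534,-.003),zlo=.047)); print("mah",blk(c,"mahogany",(.534,-.003),zlo=.037)); print("maple",blk(c,"maple",(.541,-.223),zlo=.005))
c=imaging.read_camera("top");print("wal",blk(c,"walnut",(.534,-.003),zlo=.04),"maple",blk(c,"maple",(.541,-.223)))
print(go(s,[.5405,-.224,.16],.388+np.pi))
E
```

```text
[ 0.53389301 -0.00377209  0.19410616] 8.6667
wal {'c': array([533.6,  -2.2]), 'z': np.float64(49.5), 'wh': array([99.1, 50.1]), 'yaw': np.float64(-0.081), 'n': 7001}
mah {'c': array([535.7,  24.5]), 'z': np.float64(39.3), 'wh': array([98.2,  2.1]), 'yaw': np.float64(-0.082), 'n': 230}
maple {'c': array([ 555. , -215.8]), 'z': np.float64(9.3), 'wh': array([69.6, 50.3]), 'yaw': np.float64(0.386), 'n': 2775}
wal {'c': array([529.9, -52.3]), 'z': np.float64(667.2), 'wh': array([6.1, 0.4]), 'yaw': np.float64(0.034), 'n': 5} maple {'c': array([ 556.1, -216.7]), 'z': np.float64(9.5), 'wh': array([69.3, 48.5]), 'yaw': np.float64(0.4), 'n': 302}
([-24.5, -218.9, 34.2], [-0.001, 0.002, -0.47], 'yawnow', 3.06)
```

View pics/w4.png

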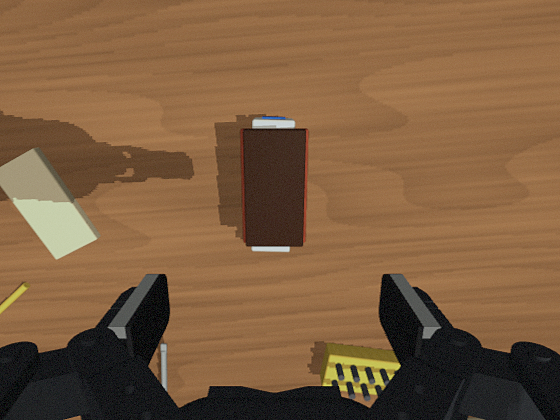

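The walnut lies squarely on the mahogany at columns 243–307, rows 128–246, with a narrow red margin on both sides. Next, the maple.

Request:
apply_moves(
  rows=[
    {"xyz": [-24, -219, 14], "turn": [0, 0, -0.47], "grip": 1},
    {"xyz": [-24, -219, 14], "turn": [0, 0, -0.47], "grip": 1},
    {"xyz": [-24, -219, 14], "turn": [0, 0, -0.47], "grip": 1},
    {"xyz": [-24, -219, 14], "turn": [0, 0, -0.47], "grip": 1},
    {"xyz": [-24, -219, 14], "turn": [0, 0, -0.47], "grip": 1},
    {"xyz": [-24, -219, 14], "turn": [0, 0, -0.47], "grip": 1},
    {"xyz": [-24, -219, 14], "turn": [0, 0, -0.47], "grip": 1},
    {"xyz": [-24, -219, 14], "turn": [0, 0, -0.47], "grip": 1},
    {"xyz": [-24, -219, 14], "turn": [0, 0, -0.47], "grip": 1},
  ],
)

```text
clock: 9.47
tcp_pos: [0.5381, -0.223, 0.1775]
orientation: [-0.001, -0.193, 0.981, 0.001]
wrist_force: [-0.2, 0.2, -0.3]
finger_gap: 0.0852
grip_force: 0.0
```

```bash
python3 - <<'E'
from h import *
from workcell import env,imaging
c=imaging.read_camera("wrist");s=env.get_state();print(s["tcp_pos"],s["clock"])
m=blk(c,"maple",(.541,-.223),zlo=.005);print("maple",m)
print(go(s,[m["c"][0]/1e3,m["c"][1]/1e3,.004],m["yaw"]+np.pi))
E
```

```text
[ 0.53841063 -0.22256649  0.17807958] 9.5167
maple {'c': array([ 541.9, -221.6]), 'z': np.float64(9.5), 'wh': array([99.1, 48.6]), 'yaw': np.float64(0.388), 'n': 5952}
([-3.9, -0.9, 174.1], [0.003, -0.002, 0.001], 'yawnow', -2.753)
```

Request:
apply_moves(
  rows=[
    {"xyz": [-4, -2, 40], "turn": [0, 0, 0], "grip": 1},
    {"xyz": [-4, -2, 80], "turn": [0, 0, 0], "grip": 1},
    {"xyz": [-4, -2, 115], "turn": [0, 0, 0], "grip": 1},
    {"xyz": [-4, -2, 145], "turn": [0, 0, 0], "grip": 1},
    {"xyz": [-4, -2, 160], "turn": [0, 0, 0], "grip": 1},
    {"xyz": [-4, -2, 169], "turn": [0, 0, 0], "grip": 1},
    {"xyz": [-4, -2, 174], "turn": [0, 0, 0], "grip": 1},
    {"xyz": [-4, -2, 174], "turn": [0, 0, 0], "grip": 1},
    {"xyz": [-4, -2, 174], "turn": [0, 0, 0], "grip": 0.8},
  ],
)

```text
clock: 10.27
tcp_pos: [0.5446, -0.2241, 0.0067]
orientation: [0.001, -0.193, 0.981, -0.001]
wrist_force: [0.7, -0.6, -0.3]
finger_gap: 0.0759
grip_force: 0.0
```

Request:
apply_moves(
  rows=[
    {"xyz": [0, 0, 0], "turn": [0, 0, 0], "grip": 0.65},
    {"xyz": [0, 0, 0], "turn": [0, 0, 0], "grip": 0.55},
    {"xyz": [0, 0, 0], "turn": [0, 0, 0], "grip": 0.45},
    {"xyz": [0, 0, 0], "turn": [0, 0, 0], "grip": 0.45},
    {"xyz": [0, 0, 0], "turn": [0, 0, 0], "grip": 0.45},
    {"xyz": [0, 0, 0], "turn": [0, 0, 0], "grip": 0.45},
  ],
)

```text
clock: 10.77
tcp_pos: [0.5456, -0.2245, 0.0087]
orientation: [0.002, -0.193, 0.981, -0.001]
wrist_force: [-1.4, 2.5, 13.6]
finger_gap: 0.0389
grip_force: 6.4
```

The fingers sat too high and slid over the top face. I open, re-measure and go lower.

Request:
apply_moves(
  rows=[
    {"xyz": [0, 0, 0], "turn": [0, 0, 0], "grip": 0.8},
    {"xyz": [0, 0, -15], "turn": [0, 0, 0], "grip": 1},
    {"xyz": [0, 0, -60], "turn": [0, 0, 0], "grip": 1},
    {"xyz": [0, 0, -100], "turn": [0, 0, 0], "grip": 1},
    {"xyz": [0, 0, -120], "turn": [0, 0, 0], "grip": 1},
    {"xyz": [0, 0, -120], "turn": [0, 0, 0], "grip": 1},
    {"xyz": [0, 0, -120], "turn": [0, 0, 0], "grip": 1},
  ],
)

```text
clock: 11.35
tcp_pos: [0.545, -0.2252, 0.128]
orientation: [0.002, -0.193, 0.981, -0.002]
wrist_force: [-0.2, 1.1, -1.0]
finger_gap: 0.0853
grip_force: 0.0
```

```bash
python3 - <<'E'
from h import *
from workcell import env,imaging
c=imaging.read_camera("wrist");s=env.get_state();print(s["tcp_pos"],s["clock"])
m=blk(c,"maple",(.541,-.223),zlo=.005);print("maple",m)
print(go(s,[m["c"][0]/1e3,m["c"][1]/1e3,.003],m["yaw"]+np.pi))
E
```

```text
[ 0.54390668 -0.2244993   0.12616427] 11.4
maple {'c': array([ 541.4, -222.8]), 'z': np.float64(9.5), 'wh': array([98.2, 48.4]), 'yaw': np.float64(0.385), 'n': 7917}
([1.8, 2.7, 123.2], [-0.001, 0.001, 0.003], 'yawnow', -2.754)
```

Request:
apply_moves(
  rows=[
    {"xyz": [2, 1, 40], "turn": [0, 0, 0], "grip": 1},
    {"xyz": [2, 1, 75], "turn": [0, 0, 0], "grip": 1},
    {"xyz": [2, 1, 100], "turn": [0, 0, 0], "grip": 1},
    {"xyz": [2, 1, 113], "turn": [0, 0, 0], "grip": 1},
    {"xyz": [2, 1, 120], "turn": [0, 0, 0], "grip": 1},
    {"xyz": [2, 1, 122], "turn": [0, 0, 0], "grip": 1},
    {"xyz": [2, 1, 122], "turn": [0, 0, 0], "grip": 1},
    {"xyz": [2, 1, 122], "turn": [0, 0, 0], "grip": 0.8},
    {"xyz": [2, 1, 122], "turn": [0, 0, 0], "grip": 0.75},
  ],
)

```text
clock: 12.15
tcp_pos: [0.5424, -0.2246, 0.0048]
orientation: [0.001, -0.193, 0.981, -0.001]
wrist_force: [0.8, -0.5, -0.2]
finger_gap: 0.0645
grip_force: 0.0
```

Down another 2 mm, then close.

Request:
apply_moves(
  rows=[
    {"xyz": [0, 0, 2], "turn": [0, 0, 0], "grip": 0.75},
    {"xyz": [0, 0, 2], "turn": [0, 0, 0], "grip": 0.7},
    {"xyz": [0, 0, 2], "turn": [0, 0, 0], "grip": 0.55},
    {"xyz": [0, 0, 2], "turn": [0, 0, 0], "grip": 0.45},
    {"xyz": [0, 0, 2], "turn": [0, 0, 0], "grip": 0.45},
    {"xyz": [0, 0, 2], "turn": [0, 0, 0], "grip": 0.45},
    {"xyz": [0, 0, 2], "turn": [0, 0, 0], "grip": 0.45},
  ],
)

```text
clock: 12.73
tcp_pos: [0.5418, -0.2243, 0.0023]
orientation: [0.0, -0.193, 0.981, -0.0]
wrist_force: [-0.4, 0.2, 6.1]
finger_gap: 0.0493
grip_force: 21.0
```

Request:
apply_moves(
  rows=[
    {"xyz": [0, 0, -10], "turn": [0, 0, 0], "grip": 0.45},
    {"xyz": [0, 0, -35], "turn": [0, 0, 0], "grip": 0.45},
    {"xyz": [0, 0, -70], "turn": [0, 0, 0], "grip": 0.45},
    {"xyz": [0, 0, -105], "turn": [0, 0, 0], "grip": 0.45},
    {"xyz": [0, 0, -125], "turn": [0, 0, 0], "grip": 0.45},
    {"xyz": [0, 0, -130], "turn": [0, 0, 0], "grip": 0.45},
    {"xyz": [0, 0, -130], "turn": [0, 0, 0], "grip": 0.45},
  ],
)

```text
clock: 13.32
tcp_pos: [0.5427, -0.2247, 0.1338]
orientation: [0.002, -0.193, 0.981, -0.001]
wrist_force: [-0.1, 0.3, -1.3]
finger_gap: 0.049
grip_force: 21.2
```

```bash
python3 - <<'E'
from h import *
from workcell import env,imaging
c=imaging.read_camera("wrist");s=env.get_state();print(s["tcp_pos"],s["clock"],s["finger_gap"])
print("maple",blk(c,"maple",s["tcp_pos"][:2],zlo=.08))
print(go(s,[.534,-.003,.13],-.082+np.pi))
E
```

```text
[ 0.54161469 -0.22414068  0.13186105] 13.3667 0.04944135080564949
maple {'c': array([ 562.5, -214.6]), 'z': np.float64(141.1), 'wh': array([56.5, 49. ]), 'yaw': np.float64(0.384), 'n': 10596}
([-76.7, 207.6, 1.7], [-0.001, 0.001, 0.47], 'yawnow', -2.753)
```

Request:
apply_moves(
  rows=[
    {"xyz": [-12, 25, -2], "turn": [0, 0, 0.07], "grip": 0.45},
    {"xyz": [-25, 60, -2], "turn": [0, 0, 0.15], "grip": 0.45},
    {"xyz": [-37, 95, -2], "turn": [0, 0, 0.23], "grip": 0.45},
    {"xyz": [-50, 130, -2], "turn": [0, 0, 0.31], "grip": 0.45},
    {"xyz": [-62, 165, -1], "turn": [0, 0, 0.39], "grip": 0.45},
    {"xyz": [-71, 190, 0], "turn": [0, 0, 0.45], "grip": 0.45},
    {"xyz": [-76, 203, 0], "turn": [0, 0, 0.47], "grip": 0.45},
    {"xyz": [-77, 207, 0], "turn": [0, 0, 0.47], "grip": 0.45},
    {"xyz": [-77, 207, 0], "turn": [0, 0, 0.47], "grip": 0.45},
    {"xyz": [-77, 207, 0], "turn": [0, 0, 0.47], "grip": 0.45},
  ],
)

```text
clock: 14.2
tcp_pos: [0.5338, -0.0037, 0.1304]
orientation: [-0.001, 0.041, 0.999, -0.0]
wrist_force: [0.6, -0.7, -0.8]
finger_gap: 0.0489
grip_force: 21.2
```

```bash
sed -i 's/(b>130)&(r>180)&(g>180)&(b<0.93\*r)/(r>90)\&(g>0.93*r)\&(b>0.6*r)\&(b<0.93*r)/' h.py; python3 - <<'E'
from h import *
from workcell import env,imaging
c=imaging.read_camera("wrist");s=env.get_state();print(s["tcp_pos"],s["clock"],s["finger_gap"])
cv2.imwrite("pics/w5.png",c["color"])
print("maple",blk(c,"maple",s["tcp_pos"][:2],zlo=.11,zhi=.16))
print("wal",blk(c,"walnut",(.534,-.003),zlo=.045,zhi=.055))
print(go(s,[.5338,-.0035,.06],-.082+np.pi))
E
```

```text
[ 0.53409465 -0.00420113  0.13069522] 14.25 0.0494802385936893
maple {'c': array([503.9,   0.6]), 'z': np.float64(137.7), 'wh': array([49.8, 40.4]), 'yaw': np.float64(1.481), 'n': 9703}
wal {'c': array([491. ,   1.3]), 'z': np.float64(49.5), 'wh': array([50.1, 14.3]), 'yaw': np.float64(1.489), 'n': 1861}
([0.3, 0.7, 70.7], [-0.0, -0.001, -0.0], 'yawnow', 3.059)
```

View pics/w5.png

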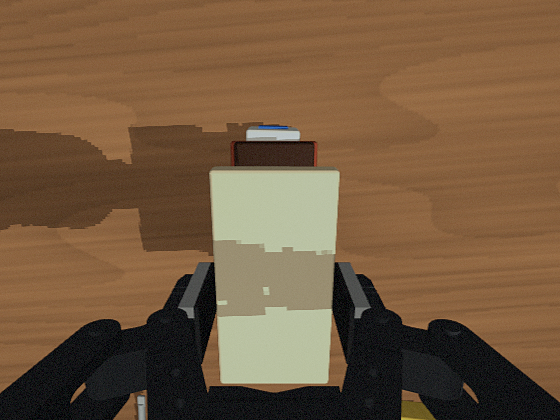

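The maple (columns 211–338, rows 167–383) is held square, directly above the pile. Its ends line up with the walnut to within 1 mm.

Request:
apply_moves(
  rows=[
    {"xyz": [0, 0.5, 25], "turn": [0, 0, 0], "grip": 0.45},
    {"xyz": [0, 0.5, 50], "turn": [0, 0, 0], "grip": 0.45},
    {"xyz": [0, 0.5, 65], "turn": [0, 0, 0], "grip": 0.45},
    {"xyz": [0, 0.5, 72], "turn": [0, 0, 0], "grip": 0.45},
    {"xyz": [0, 0.5, 75], "turn": [0, 0, 0], "grip": 0.45},
    {"xyz": [0, 0.5, 76], "turn": [0, 0, 0], "grip": 0.45},
    {"xyz": [0, 0.5, 76], "turn": [0, 0, 0], "grip": 0.45},
    {"xyz": [0, 0.5, 76], "turn": [0, 0, 0], "grip": 0.45},
  ],
)

```text
clock: 14.92
tcp_pos: [0.5354, -0.0033, 0.0566]
orientation: [0.001, 0.041, 0.999, -0.0]
wrist_force: [0.3, -0.7, -0.9]
finger_gap: 0.0488
grip_force: 21.2
```

Request:
apply_moves(
  rows=[
    {"xyz": [0, 0, 0.5], "turn": [0, 0, 0], "grip": 0.45},
    {"xyz": [0, 0, 0.5], "turn": [0, 0, 0], "grip": 0.45},
    {"xyz": [0, 0, 0.5], "turn": [0, 0, 0], "grip": 0.45},
  ],
)

```text
clock: 15.17
tcp_pos: [0.5348, -0.0028, 0.0556]
orientation: [0.001, 0.041, 0.999, -0.0]
wrist_force: [0.3, -0.1, -0.0]
finger_gap: 0.049
grip_force: 21.2
```

Request:
apply_moves(
  rows=[
    {"xyz": [1, 0, 1], "turn": [0, 0, 0], "grip": 0.45},
    {"xyz": [1, 0, 2], "turn": [0, 0, 0], "grip": 0.45},
    {"xyz": [1, 0, 2], "turn": [0, 0, 0], "grip": 0.45},
    {"xyz": [1, 0, 2], "turn": [0, 0, 0], "grip": 0.45},
  ],
)

```text
clock: 15.5
tcp_pos: [0.5333, -0.0027, 0.053]
orientation: [-0.0, 0.041, 0.999, -0.0]
wrist_force: [0.3, 0.2, 0.1]
finger_gap: 0.0493
grip_force: 21.2
```

```bash
python3 - <<'E'
from h import *
from workcell import env,imaging
c=imaging.read_camera("wrist");s=env.get_state();print(s["tcp_pos"],s["clock"],s["wrist_force"])
print("maple",blk(c,"maple",s["tcp_pos"][:2],zlo=.05,zhi=.07))
print(go(s,[.5338,-.0035,.0527],-.082+np.pi))
E
```

```text
[ 0.53334418 -0.00271932  0.05300203] 15.55 [ 0.19979726 -0.2819076  -1.10083801]
maple {'c': array([504.3,   1.4]), 'z': np.float64(60.2), 'wh': array([49.9, 42. ]), 'yaw': np.float64(1.49), 'n': 9631}
([-0.5, -0.7, 0.3], [-0.0, -0.0, 0.0], 'yawnow', 3.06)
```

Request:
apply_moves(
  rows=[
    {"xyz": [-0.3, -0.8, 0], "turn": [0, 0, 0], "grip": 0.45},
    {"xyz": [-0.3, -0.8, 0.5], "turn": [0, 0, 0], "grip": 0.45},
    {"xyz": [-0.3, -0.8, 1], "turn": [0, 0, 0], "grip": 0.45},
    {"xyz": [-0.3, -0.8, 1], "turn": [0, 0, 0], "grip": 0.45},
    {"xyz": [-0.3, -0.8, 1], "turn": [0, 0, 0], "grip": 0.45},
  ],
)

```text
clock: 15.97
tcp_pos: [0.5338, -0.0037, 0.0523]
orientation: [0.0, 0.041, 0.999, -0.0]
wrist_force: [-0.3, 0.5, 2.2]
finger_gap: 0.0493
grip_force: 21.4
```

Request:
apply_moves(
  rows=[
    {"xyz": [0, 0, 0], "turn": [0, 0, 0], "grip": 0.6},
    {"xyz": [0, 0, 0], "turn": [0, 0, 0], "grip": 0.65},
    {"xyz": [0, 0, 0], "turn": [0, 0, 0], "grip": 0.7},
    {"xyz": [0, 0, 0], "turn": [0, 0, 0], "grip": 0.8},
    {"xyz": [0, 0, 0], "turn": [0, 0, 0], "grip": 0.95},
    {"xyz": [0, 0, -20], "turn": [0, 0, 0], "grip": 1},
    {"xyz": [0, 0, -50], "turn": [0, 0, 0], "grip": 1},
    {"xyz": [0, 0, -80], "turn": [0, 0, 0], "grip": 1},
    {"xyz": [0, 0, -110], "turn": [0, 0, 0], "grip": 1},
    {"xyz": [0, 0, -130], "turn": [0, 0, 0], "grip": 1},
    {"xyz": [0, 0, -140], "turn": [0, 0, 0], "grip": 1},
    {"xyz": [0, 0, -140], "turn": [0, 0, 0], "grip": 1},
  ],
)

```text
clock: 16.97
tcp_pos: [0.5352, -0.0038, 0.1945]
orientation: [0.002, 0.041, 0.999, -0.0]
wrist_force: [-1.3, 0.4, -0.1]
finger_gap: 0.0854
grip_force: 0.0
```

```bash
python3 - <<'E'
from h import *
from workcell import env,imaging
c=imaging.read_camera("wrist");s=env.get_state();print(s["tcp_pos"],s["clock"])
cv2.imwrite("pics/w6.png",c["color"])
print("maple",blk(c,"maple",(.534,-.003),zlo=.055,zhi=.07)); print("mah",blk(c,"mahogany",(.534,-.003),zlo=.035))
print(go(s,[.5338,-.0035,.016],-.082+np.pi))
E
```

```text
[ 0.53423281 -0.00366698  0.1925498 ] 17.0167
maple {'c': array([533.2,  -1.7]), 'z': np.float64(59.5), 'wh': array([98.6, 49.3]), 'yaw': np.float64(-0.085), 'n': 7476}
mah {'c': array([511.8,  27.5]), 'z': np.float64(37.8), 'wh': array([1.5, 0. ]), 'yaw': np.float64(-0.113), 'n': 3}
([0.8, 0.2, 176.5], [-0.0, 0.002, 0.0], 'yawnow', 3.06)
```

View pics/w6.png

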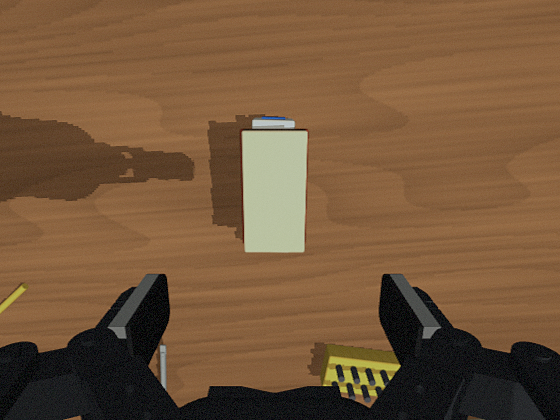

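The pile is square: the maple is at columns 242–308, rows 129–252, with a thin red margin on both sides. Now the low grasp on the mahogany.

Request:
apply_moves(
  rows=[
    {"xyz": [0.5, 0, 40], "turn": [0, 0, 0], "grip": 1},
    {"xyz": [0.5, 0, 80], "turn": [0, 0, 0], "grip": 1},
    {"xyz": [0.5, 0, 105], "turn": [0, 0, 0], "grip": 1},
    {"xyz": [0.5, 0, 125], "turn": [0, 0, 0], "grip": 1},
    {"xyz": [0.5, 0, 145], "turn": [0, 0, 0], "grip": 1},
    {"xyz": [0.5, 0, 160], "turn": [0, 0, 0], "grip": 1},
    {"xyz": [0.5, 0, 170], "turn": [0, 0, 0], "grip": 1},
    {"xyz": [0.5, 0, 174], "turn": [0, 0, 0], "grip": 1},
    {"xyz": [0.5, 0, 175], "turn": [0, 0, 0], "grip": 1},
    {"xyz": [0.5, 0, 175], "turn": [0, 0, 0], "grip": 1},
    {"xyz": [0.5, 0, 175], "turn": [0, 0, 0], "grip": 1},
  ],
)

```text
clock: 17.93
tcp_pos: [0.5338, -0.0036, 0.0178]
orientation: [0.001, 0.041, 0.999, -0.0]
wrist_force: [0.6, 0.4, 0.0]
finger_gap: 0.0858
grip_force: 0.0
```

```bash
python3 - <<'E'
from h import *
from workcell import env,imaging
c=imaging.read_camera("wrist");s=env.get_state();print(s["tcp_pos"],s["clock"],s["wrist_force"])
print("maple",blk(c,"maple",(.534,-.003),zlo=.05,zhi=.07))
print(go(s,[.5338,-.0035,.018],-.082+np.pi))
E
```

```text
[ 0.53399953 -0.00366684  0.01797396] 17.9833 [-0.15980178  0.40585153  0.39226362]
maple {'c': array([503.3,   0.7]), 'z': np.float64(59.5), 'wh': array([50. , 38.9]), 'yaw': np.float64(1.482), 'n': 14874}
([0.2, 0.1, -0.0], [-0.0, 0.002, 0.0], 'yawnow', 3.06)
```

Request:
apply_moves(
  rows=[
    {"xyz": [0, 0, 0], "turn": [0, 0, 0], "grip": 0.85},
    {"xyz": [0, 0, 0], "turn": [0, 0, 0], "grip": 0.77},
    {"xyz": [0, 0, 0], "turn": [0, 0, 0], "grip": 0.72},
    {"xyz": [0, 0, 0], "turn": [0, 0, 0], "grip": 0.68},
    {"xyz": [0, 0, 0], "turn": [0, 0, 0], "grip": 0.65},
    {"xyz": [0, 0, 0], "turn": [0, 0, 0], "grip": 0.6},
    {"xyz": [0, 0, 0], "turn": [0, 0, 0], "grip": 0.5},
    {"xyz": [0, 0, 0], "turn": [0, 0, 0], "grip": 0.5},
  ],
  force=20,
)

```text
clock: 18.65
tcp_pos: [0.5334, -0.0036, 0.0175]
orientation: [0.0, 0.041, 0.999, -0.0]
wrist_force: [-1.9, 0.3, 5.2]
finger_gap: 0.0559
grip_force: 21.1
```

Request:
apply_moves(
  rows=[
    {"xyz": [0, 0, 0], "turn": [0, 0, 0], "grip": 0.5},
    {"xyz": [0, 0, 0], "turn": [0, 0, 0], "grip": 0.5},
    {"xyz": [0, 0, 0], "turn": [0, 0, 0], "grip": 0.5},
  ],
  force=45,
)

```text
clock: 18.9
tcp_pos: [0.5334, -0.0036, 0.0177]
orientation: [0.0, 0.041, 0.999, -0.0]
wrist_force: [-2.1, 0.2, 6.8]
finger_gap: 0.055
grip_force: 46.9
```

The gap reads 55–56 mm, so the fingers are on the mahogany. I lift 20 mm gently and check.

Request:
apply_moves(
  rows=[
    {"xyz": [0, 0, -1], "turn": [0, 0, 0], "grip": 0.5},
    {"xyz": [0, 0, -3], "turn": [0, 0, 0], "grip": 0.5},
    {"xyz": [0, 0, -6], "turn": [0, 0, 0], "grip": 0.5},
    {"xyz": [0, 0, -10], "turn": [0, 0, 0], "grip": 0.5},
    {"xyz": [0, 0, -14], "turn": [0, 0, 0], "grip": 0.5},
    {"xyz": [0, 0, -18], "turn": [0, 0, 0], "grip": 0.5},
    {"xyz": [0, 0, -20], "turn": [0, 0, 0], "grip": 0.5},
    {"xyz": [0, 0, -20], "turn": [0, 0, 0], "grip": 0.5},
  ],
)

```text
clock: 19.57
tcp_pos: [0.5337, -0.0036, 0.0378]
orientation: [0.001, 0.041, 0.999, -0.0]
wrist_force: [0.2, -0.2, -1.8]
finger_gap: 0.0552
grip_force: 47.7
```

```bash
cat > chk.py <<'E'
from h import *
from workcell import env,imaging
c=imaging.read_camera("wrist");s=env.get_state();print(s["tcp_pos"],s["orientation"].round(3),s["clock"],s["wrist_force"].round(1),s["finger_gap"],s["grip_force"])
P=cloud(c); z0=s["tcp_pos"][2]+.042; m=mask(c,"maple")&(abs(P[...,2]-z0)<.008)&(abs(P[...,1])<.03)
q=P[m]; A=np.c_[q[:,:2],np.ones(len(q))]; f=np.linalg.lstsq(A,q[:,2],rcond=None)[0]
print("tilt",f[:2].round(4),"top z",np.median(q[:,2]).round(4),(q[:,0].min().round(4),q[:,0].max().round(4)),blk(c,"maple",(.534,-.003),zlo=z0-.008,zhi=z0+.008))
cv2.imwrite("pics/w7.png",c["color"])
E
python3 chk.py
```

```text
[ 0.5335061  -0.00359287  0.0374954 ] [ 0.     0.041  0.999 -0.   ] 19.6167 [-0.1  1.2 -1.2] 0.05474061425836937 47.68137216567993
tilt [0.0042 0.0004] top z 0.0796 (np.float64(0.4823), np.float64(0.5587)) {'c': array([503. ,   0.9]), 'z': np.float64(79.6), 'wh': array([49.9, 37.7]), 'yaw': np.float64(1.491), 'n': 14932}
```

The pile rose 20 mm with no tilt. I lift the remaining 80 mm smoothly.

Request:
apply_moves(
  rows=[
    {"xyz": [0, 0, -3], "turn": [0, 0, 0], "grip": 0.5},
    {"xyz": [0, 0, -9], "turn": [0, 0, 0], "grip": 0.5},
    {"xyz": [0, 0, -17], "turn": [0, 0, 0], "grip": 0.5},
    {"xyz": [0, 0, -26], "turn": [0, 0, 0], "grip": 0.5},
    {"xyz": [0, 0, -36], "turn": [0, 0, 0], "grip": 0.5},
    {"xyz": [0, 0, -46], "turn": [0, 0, 0], "grip": 0.5},
    {"xyz": [0, 0, -56], "turn": [0, 0, 0], "grip": 0.5},
    {"xyz": [0, 0, -65], "turn": [0, 0, 0], "grip": 0.5},
    {"xyz": [0, 0, -72], "turn": [0, 0, 0], "grip": 0.5},
    {"xyz": [0, 0, -77], "turn": [0, 0, 0], "grip": 0.5},
    {"xyz": [0, 0, -79], "turn": [0, 0, 0], "grip": 0.5},
    {"xyz": [0, 0, -80], "turn": [0, 0, 0], "grip": 0.5},
  ],
)

```text
clock: 20.62
tcp_pos: [0.5333, -0.0036, 0.1174]
orientation: [0.0, 0.041, 0.999, -0.0]
wrist_force: [0.1, -0.1, -2.2]
finger_gap: 0.055
grip_force: 47.7
```

Request:
apply_moves(
  rows=[
    {"xyz": [0, 0, 0], "turn": [0, 0, 0], "grip": 0.5},
    {"xyz": [0, 0, 0], "turn": [0, 0, 0], "grip": 0.5},
    {"xyz": [0, 0, 0], "turn": [0, 0, 0], "grip": 0.5},
    {"xyz": [0, 0, 0], "turn": [0, 0, 0], "grip": 0.5},
    {"xyz": [0, 0, 0], "turn": [0, 0, 0], "grip": 0.5},
    {"xyz": [0, 0, 0], "turn": [0, 0, 0], "grip": 0.5},
    {"xyz": [0, 0, 0], "turn": [0, 0, 0], "grip": 0.5},
    {"xyz": [0, 0, 0], "turn": [0, 0, 0], "grip": 0.5},
  ],
)

```text
clock: 21.28
tcp_pos: [0.5331, -0.0035, 0.117]
orientation: [-0.0, 0.041, 0.999, -0.0]
wrist_force: [-0.1, -0.1, -1.1]
finger_gap: 0.0551
grip_force: 47.7
```

```bash
python3 chk.py; python3 - <<'E'
from workcell import imaging
import cv2
c=imaging.read_camera("scene")["color"]; cv2.imwrite("pics/s8.png",cv2.resize(c[100:260,220:430],None,fx=3,fy=3))
E
```

```text
[ 0.53316782 -0.00350982  0.11705806] [ 0.     0.041  0.999 -0.   ] 21.3333 [ 0.1  0.5 -1.3] 0.05521818154973747 47.72428214550018
tilt [ 0.0024 -0.0001] top z 0.1588 (np.float64(0.4818), np.float64(0.5584)) {'c': array([506.4,   0.6]), 'z': np.float64(158.9), 'wh': array([49.9, 46. ]), 'yaw': np.float64(1.481), 'n': 14988}
```

View pics/s8.png

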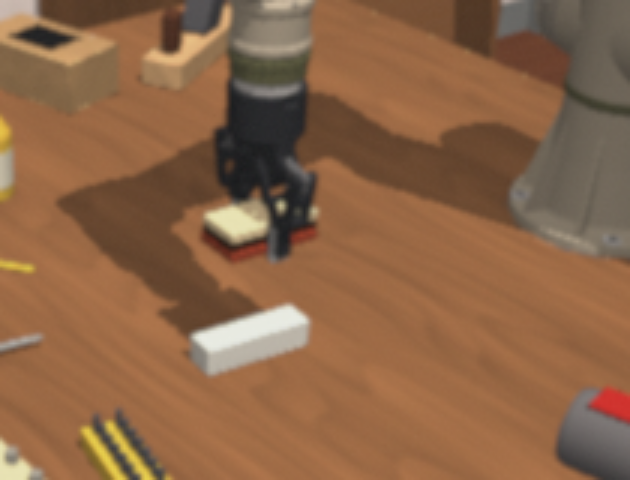

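All three layers are held level at about (260,230) in the crop, with the white stand empty below at (250,340).

```bash
python3 -c "
from workcell import ticket
print(ticket.hand_in())"
```

```text
the job is handed in; nothing more can be done
None
```

The pile of mahogany, walnut and maple is stacked square and held level and still about 10 cm above the stand; the job is handed in, but no verdict came back.

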